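# Stamp the form with the stamp from the roll-top organiser

### The job

Slide up the slatted roll-top of the desk organiser until it stays fully open by itself, take out the oblong self-inking stamp, and stamp the form with it: stand it flat and square inside the empty framed box and press its cap right down, and stamp nothing else. Then stand the stamp upright back in the bay it came from and let go, leaving the roll-top open and the other things as they are.

Things in the scene. Friction and masses are not known exactly. Their poses are not given: they have to be found in the camera images.
- shutter (a joint): angle of the slatted wooden roll-top along its circular tracks: 0 = shut (down at the front), 1.4 rad = fully open at its stop. 0.7 kg: its weight pulls it shut below about 0.7 rad and carries it on to the open stop beyond about 0.8 rad, where it stays; in between friction may hold it. Lifting takes about 4 N at the pull
- track_axis (a point): midpoint of the tracks' horizontal axis, 50 mm above the desk. x to the organiser's back, y along the axis, z up. Light wooden case 350 deep (x), 460 wide (y), 225 high, 430 wide inside; cheek tops rounded at radius 175 in front. The shut roll-top covers the front quarter-round (radius 164) and slides up and back behind a false back. Open, all in front of x = -30 mm is free from above
- pull (a point): grip centre of the roll-top's pull, a wooden block 40 wide (along the track axis), 16 thick, standing 43 mm straight out from the slats on their lowest part, mid-width. The point lies 190 mm from the track axis, at 15 degrees above the front horizontal when shut, and moves on a circle about the axis, upward and back, by the angle of shutter. It can be pinched across its 40 mm
- bay_floor (a point): point on the floor of the middle stamp bay, 30 mm above the desk, 85 mm in front of the track axis (axes as there). The three stamp bays are 90 wide, centred at y = -95, 0 and +95 mm from here; dividers 26 high, 5 thick; front sill 46 mm above the desk, 70 to 90 mm in front of this point. Which stamp is in which bay varies
- stamp_mid (a point): centre of the oblong self-inking stamp, half-way up (52.5 mm above its foot). Black, 105 high, 0.18 kg; foot 64 (x) by 40 (y), 28 high; over it a sliding cap 56 (x) by 32 (y) from 48 to 105 mm above the foot, best gripped across its 32 mm, about 80 mm above the foot. x the long side (about front to back in the organiser), z up. Same either way round
- stamp_cap (a joint): how far the stamp's cap is pressed down, m: 0 = up (spring, about 3 N to start moving), 0.012 = right down (about 7 N); counts as stamped beyond 0.009
- form_box (a point): centre of the empty framed box printed near the foot of the white pad of forms (210 by 148, 8 mm thick, fixed to the desk); the point is on the pad's top, 8 mm above the desk. The box is 58 along this point's x and 84 along its y; the stamp's long side goes along the 84 mm side. z is up
- round_stamp: another stamp in a neighbouring bay: round foot of 44 mm diameter, 100 high, round cap of 36 mm; origin under its foot. Leave it standing
- square_stamp: another stamp in a neighbouring bay: square foot 42 by 42, 98 high; origin under its foot. Leave it standing
- mug: white mug, 82 mm diameter, 92 high; origin under its base. Leave it
- stapler: grey stapler, 135 by 36, about 45 high; origin under its middle. Leave it
- note_cube: dark tray of note paper, 90 by 90, 55 high; origin under its middle. Leave it
- pencil_block: wooden block 100 by 70, 65 high, with pencils to 165 high; origin under its middle. Leave it
- bottle: blue bottle, 66 mm diameter, 200 high; origin under its base. Leave it
- tape: grey tape dispenser, 150 by 55, about 82 high; origin under its middle. Leave it

How it is judged:
By the outcome, as a careful person would: the job done as asked, in the order asked, and still so for the second after the job is handed in, with the robot touching nothing.
It also fails if it takes over 66 s, if anything falls off the work surface, if the arm or the gripper's body presses on something with over 40 N, if the wrist force passes 120 N, or if a joint passes its speed limit or range.

### The arm

A 7-joint arm with a two-finger parallel gripper is mounted at the origin on the work surface. World frame = base frame: x ahead of the robot, y to its left, z up, the work surface at z = 0. Lengths are in m, angles in rad, forces in N, time in s.
With the tool pointing down it reaches from about 0.35 to 0.9 m from the base axis. Payload 8.1 kg.
Tool frame: the origin (TCP) lies midway between the tips of the shut fingers; the grasp point (between the pads) lies 19 mm behind it (r.tcp_to_grasp is the distance from the TCP to the grasp point, in m); z points along the fingers, y is the direction in which the jaws open and shut (so a half turn about z gives the same grasp; the last joint's range is limited). The gripper opens to 92 mm and grips with 3 to 60 N. Pads are 19 mm wide; open, the fingers measure 130 mm over their backs; the gripper's body (75 mm by 190 mm) begins 47 mm behind the grasp point.
Start: joints at [1.097, 0.434, 0.025, 1.573, -0.012, 1.134, -0.075], TCP at [0.226, -0.583, 0.227] pointing down, gripper open.
Joint ranges: [-2.62, 2.62], [-0.44, 2.09], [-1.27, 1.32], [0.08, 2.57], [-1.32, 4.46], [0.12, 2], [-2.74, 2.74]. Speed limits (rad/s): [2.22, 2.22, 3.01, 3.01, 3.14, 3.14, 3.14].

### API

Orientations are given as a unit quaternion [w, x, y, z].
In Python, from cell import r, cams, hand_in gives the robot as it stands.
- The arm moves only by the shell command python3 -m handwheel 'ROWS' [FORCE]. ROWS is JSON, a list that holds one entry, the list of rows, each a list of 5 numbers: the opening, from -1 (shut) to 1 (fully open), then the shift along the tool's x, y, z in mm, then the turn about the tool's z in rad. In form: [[[hand, tx, ty, tz, spin], ...]]. A call has 1 to 10 rows; each row shifts and turns the commanded pose from where the row before left it, along the tool's axes as they then stand; what a row does not reach is not made up. A row lasts 1/10 s, in which the tool goes at most 50 mm and 8.59 degrees, less where a joint would pass 70% of its speed; a pose out of reach is approached as far as the arm can. A call with a gripper value outside its range is refused whole. The fingers move at their own pace and stop on an object; FORCE is the grip in N (left out, the last holds). Time passes only in rows, so rows that do not move let the fingers close. It gives the time, the measured TCP pose, the force and the opening at its end, in the units of the state.
- r.read_state(): the state, without advancing time (a new reading comes with each control period).
- cams.get_image(name): name is "side" or "top" or "wrist"; returns the picture (400x640x3 uint8, blue, green, red); there is no depth.
- cams.camera_model(name): a dict with "K" (3x3 intrinsics, pixels), "position" and "rotation" of the camera in the world. Camera axes: x right, y down, z forward; pixel columns grow to the right and rows downward; lengths in m; the calibration is good to about 2 mm. A picture is of the moment at which its call begins: read the wrist's pose just before it. camera_model takes no time and is no camera call; for the wrist camera it gives the pose at the moment of the call.
- hand_in(): hands the job in, once; it reports no verdict.
The state is a dict: "clock": time; "qpos": joint angles; "dq": joint speeds; "joint_efforts": joint torques, N m; "tool_pos": TCP position; "ee_rot": TCP orientation; "wrist_force": force on the tool from outside, world axes, zero at the start; "moment": the same for the moment, N m; "finger_gap": opening from 0.0 (shut) to 1.0 (fully open).
Only numpy, scipy, OpenCV 4.12 (cv2) and the standard library are available. Lean on these libraries where they do the work, as an engineer would, in place of code of your own. Each camera call takes 0.05 s, during which the arm holds its last target.

## Working session

There is one attempt and no reset: what is moved stays moved. The work goes in short steps, Python scripts to look and compute and a shell command to move; the robot and the scene stay as the last step left them, time stands still between calls to the robot, and variables do not carry over. Pictures are saved under pics/ and viewed, and the job is handed in when it is done.

```bash
ls; mkdir -p pics
python3 - <<'E'
from cell import r,cams
import cv2
s=r.read_state()
print({k:s[k] for k in('clock','tool_pos','ee_rot','wrist_force','finger_gap')}, r.tcp_to_grasp)
for n in("side","top","wrist"):
    m=cams.camera_model(n);print(n,m)
    cv2.imwrite(f'pics/{n}0.png',cams.get_image(n))
E
```

```text
pics
{'clock': 0.0, 'tool_pos': array([ 0.22623445, -0.58209463,  0.22594366]), 'ee_rot': array([-7.34296280e-04,  9.82867081e-01,  1.84314167e-01, -2.24048847e-04]), 'wrist_force': array([1.44696967, 0.07207137, 0.19120078]), 'finger_gap': 1.0012225883958747} 0.0188
side {'K': array([[466.1100799,   0.       , 322.0588362],
       [  0.       , 466.1100799, 199.0685925],
       [  0.       ,   0.       ,   1.       ]]), 'position': array([ 0.79944428, -0.42151272,  1.39256986]), 'rotation': array([-0.16443006,  0.93138006,  0.31999383, -0.0556587 ])}
top {'K': array([[395.70096625,   0.        , 322.30984659],
       [  0.        , 395.70096625, 200.90305873],
       [  0.        ,   0.        ,   1.        ]]), 'position': array([ 0.29145183, -0.06382612,  1.18003284]), 'rotation': array([ 0.06505826, -0.69568656,  0.71143845, -0.07511972])}
wrist {'K': array([[276.25978021,   0.        , 322.55333049],
       [  0.        , 276.25978021, 200.6023805 ],
       [  0.        ,   0.        ,   1.        ]]), 'position': array([ 0.2963225 , -0.55623983,  0.38422066]), 'rotation': array([ 0.11575945,  0.81686501, -0.55935576, -0.08032707])}
```

View pics/side0.png

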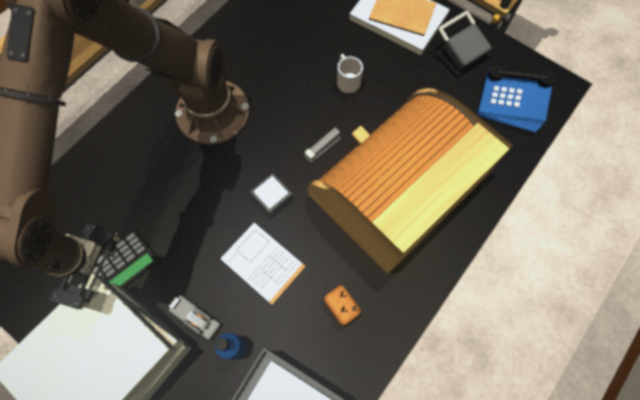

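View pics/top0.png

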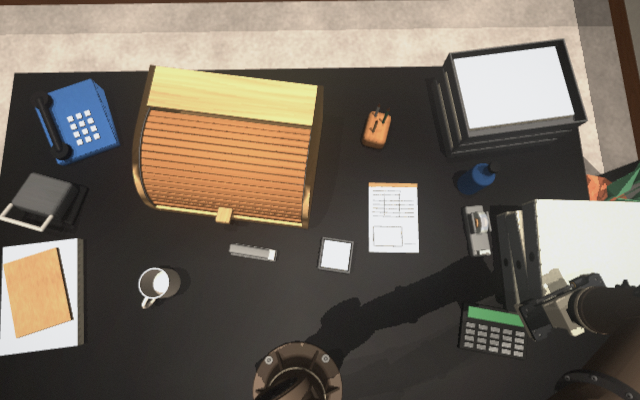

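View pics/wrist0.png

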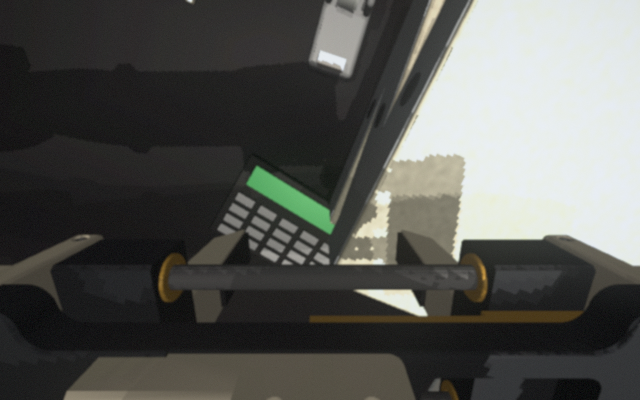

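```bash
cat > h.py <<'E'
import numpy as np,cv2
from scipy.spatial.transform import Rotation as R
def Rq(q): return R.from_quat([q[1],q[2],q[3],q[0]])
def ray(m,p):
    d=np.linalg.inv(m['K'])@np.array([p[0],p[1],1.]); d=Rq(m['rotation']).apply(d); return np.array(m['position']),d/np.linalg.norm(d)
def plane(m,p,z):
    o,d=ray(m,p); return o+d*(z-o[2])/d[2]
def proj(m,P):
    c=Rq(m['rotation']).inv().apply(np.array(P)-m['position']); c=np.atleast_2d(c)@m['K'].T; return c[:,:2]/c[:,2:]
def tri(m1,p1,m2,p2):
    o1,d1=ray(m1,p1);o2,d2=ray(m2,p2)
    A=np.stack([d1,-d2],1);t=np.linalg.lstsq(A,o2-o1,rcond=None)[0]
    a=o1+d1*t[0];b=o2+d2*t[1];return (a+b)/2,np.linalg.norm(a-b)
def crop(f,x0,y0,w,h,s,out):
    i=cv2.imread(f)[y0:y0+h,x0:x0+w];i=cv2.resize(i,None,fx=s,fy=s,interpolation=cv2.INTER_CUBIC);cv2.imwrite(out,i)
E
python3 - <<'E'
from h import *
crop('pics/top0.png',125,55,210,180,3.3,'pics/t1.png')
crop('pics/side0.png',300,80,220,200,3,'pics/s1.png')
crop('pics/top0.png',360,175,70,85,7,'pics/t2.png')
crop('pics/side0.png',210,215,110,95,6,'pics/s2.png')
E
```

```text
(no output)
```

View pics/t1.png

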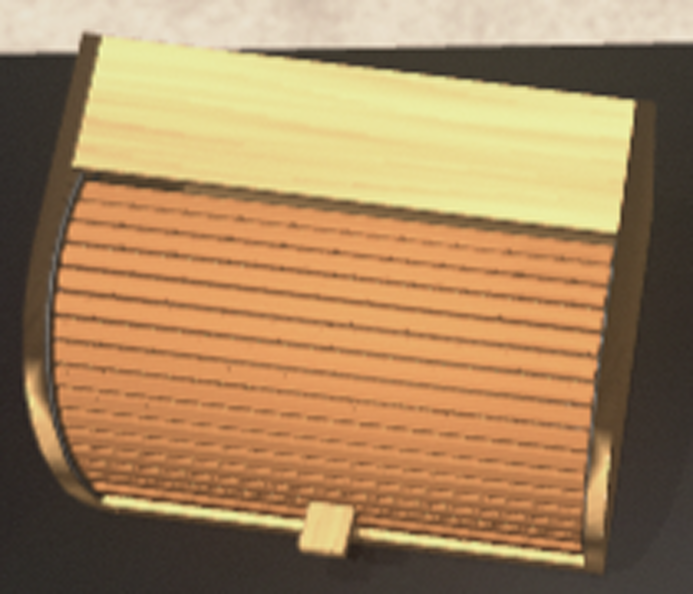

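View pics/s1.png

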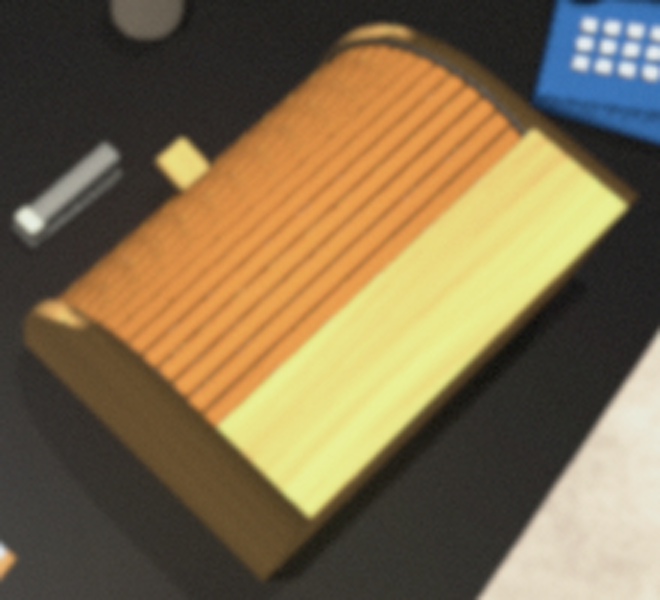

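View pics/t2.png

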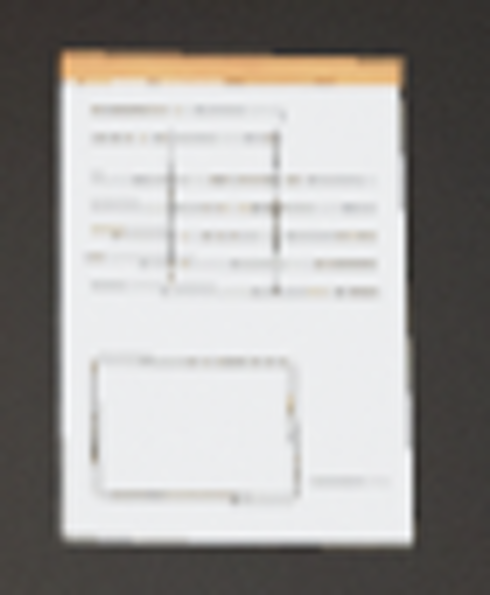

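View pics/s2.png

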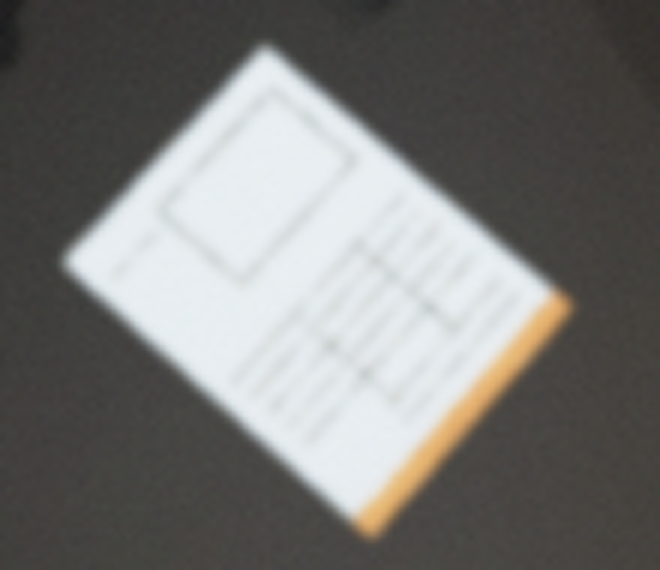

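```bash
cat >> h.py <<'E'
def uc(pts,x0,y0,s): return (np.array(pts,float)+.5)/s-.5+[x0,y0]
E
python3 - <<'E'
from h import *
from cell import cams
np.set_printoptions(precision=4,suppress=True)
T=cams.camera_model('top');S=cams.camera_model('side')
pt=uc([(98,37),(637,100),(72,168),(615,235)],125,55,3.3)
ps=uc([(630,205),(312,520),(535,130),(217,428)],300,80,3)
for a,b in zip(pt,ps): print('panel',*tri(T,a,S,b),plane(T,a,.225),plane(S,b,.225))
bt=uc([(95,360),(292,360),(297,498),(97,494)],360,175,7)
bs=uc([(355,158),(243,283),(162,210),(272,92)],210,215,6)
for a,b in zip(bt,bs): print('box',plane(T,a,.008),plane(S,b,.008))
pt=uc([(62,52),(403,57),(413,545),(62,540)],360,175,7)
ps=uc([(575,302),(370,540),(62,262),(265,43)],210,215,6)
for a,b in zip(pt,ps): print('pad',plane(T,a,.008),plane(S,b,.008))
E
```

```text
panel [0.8581 0.3561 0.2207] 0.0019547936668505954 [0.8549 0.3532 0.225 ] [0.8582 0.3544 0.225 ]
panel [ 0.7941 -0.0738  0.2246] 0.002725605052211522 [ 0.7931 -0.075   0.225 ] [ 0.7948 -0.0727  0.225 ]
panel [0.7469 0.3708 0.2186] 0.0023046960038895932 [0.7432 0.3667 0.225 ] [0.7476 0.3677 0.225 ]
panel [ 0.6821 -0.055   0.2204] 0.0010814655662436915 [ 0.6799 -0.0555  0.225 ] [ 0.6828 -0.056   0.225 ]
box [ 0.4474 -0.2335  0.008 ] [ 0.4467 -0.2306  0.008 ]
box [ 0.4456 -0.3177  0.008 ] [ 0.4441 -0.3146  0.008 ]
box [ 0.3868 -0.3162  0.008 ] [ 0.3871 -0.3114  0.008 ]
box [ 0.3904 -0.2315  0.008 ] [ 0.3905 -0.23    0.008 ]
pad [ 0.583  -0.2257  0.008 ] [ 0.5816 -0.2197  0.008 ]
pad [ 0.5777 -0.3748  0.008 ] [ 0.5761 -0.3726  0.008 ]
pad [ 0.3659 -0.3639  0.008 ] [ 0.3652 -0.3625  0.008 ]
pad [ 0.3714 -0.2158  0.008 ] [ 0.3704 -0.2123  0.008 ]
```

Run:
```python
from h import *
from cell import cams,r
np.set_printoptions(precision=4,suppress=True)
T=cams.camera_model('top');S=cams.camera_model('side')
pt=uc([(310,503),(352,508),(347,556),(300,550)],125,55,3.3)
ps=uc([(180,137),(155,158)],300,80,3)
# outermost tip face top edge: top view lower corners ; side: left corners
for a,b in [(pt[3],ps[0]),(pt[2],ps[1])]: print(*tri(T,a,S,b))
yaw=np.radians(-8.55); xo=np.array([np.cos(yaw),np.sin(yaw),0]);yo=np.array([-xo[1],xo[0],0])
ax=np.array([.653,.167,.05])
im=cv2.imread('pics/top0.png');im2=cv2.imread('pics/side0.png')
def P(x,y,z): return ax+xo*x+yo*y+np.array([0,0,z])
for x,y,z in [(-.175,.23,0),(-.175,-.23,0),(-.175,.23,-.05),(-.175,-.23,-.05),(0,.23,.175),(0,-.23,.175),(.175,.23,.175),(.175,-.23,.175),(.175,-.23,-.05)]+[(-rr*np.cos(a),y,rr*np.sin(a)) for rr in(.164,.207) for y in(-.02,.02) for a in [np.radians(15)]]:
    for i,m in((im,T),(im2,S)):
        p=proj(m,P(x,y,z))[0]; cv2.circle(i,tuple(np.round(p*8).astype(int)),8,(255,0,255),-1,shift=3)
cv2.imwrite('pics/a.png',im);cv2.imwrite('pics/b.png',im2)
crop('pics/a.png',125,55,210,180,3.3,'pics/a1.png')
crop('pics/b.png',300,80,220,200,3,'pics/b1.png')
```

```text
[0.4565 0.2108 0.1107] 0.0019713675502639697
[0.4509 0.1726 0.1138] 0.004685411305868159
```

View pics/a1.png

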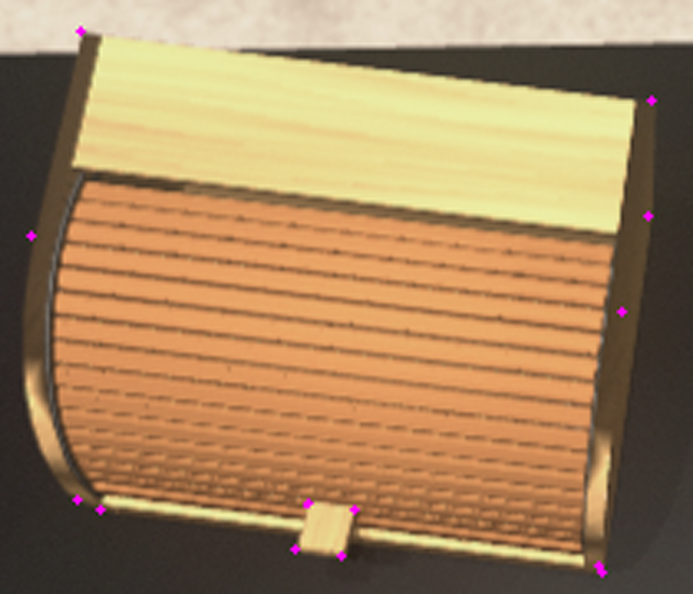

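View pics/b1.png

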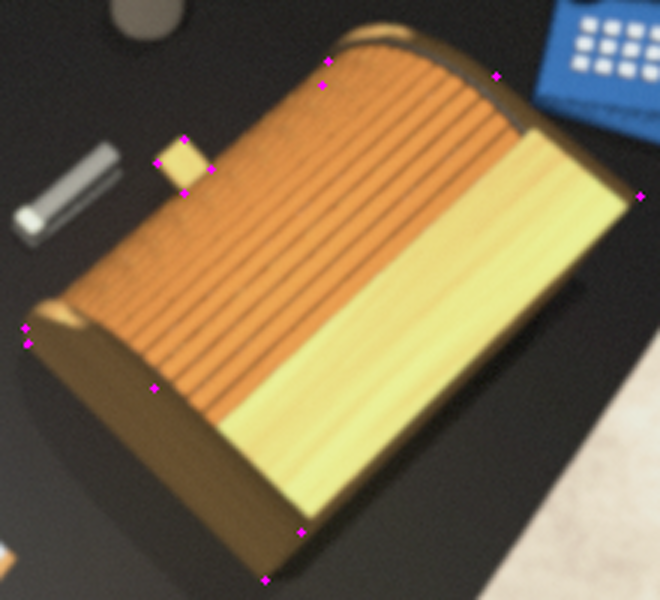

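```bash
cat >> h.py <<'E'
yaw=np.radians(-8.55); xo=np.array([np.cos(yaw),np.sin(yaw),0]);yo=np.array([-xo[1],xo[0],0]);ax=np.array([.653,.165,.05])
def O(x,y,z): return ax+xo*x+yo*y+np.array([0,0,z])
def rel(target,yang=None):
    """shift in tool axes (mm) to TCP target; spin to have tool y at world angle yang (deg, mod 180)"""
    from cell import r
    s=r.read_state();Rt=Rq(s['ee_rot']);d=Rt.inv().apply(np.array(target)-s['tool_pos'])*1000
    y=Rt.apply([0,1,0]);a=np.degrees(np.arctan2(y[1],y[0]))
    print('clk %.2f'%s['clock'],'tcp',np.round(s['tool_pos'],4),'yang %.2f'%a,'tilt',np.round(Rt.apply([0,0,1]),3),'F',np.round(s['wrist_force'],1),'gap %.3f'%s['finger_gap'])
    print('shift',np.round(d,1),end=' ')
    if yang is not None:
        sp=-(yang-a); sp=(sp+90)%180-90; print('spin %.3f'%np.radians(sp),end='')
        c=np.radians(sp); # shift in axes after spin
        print(' after-spin shift',np.round(R.from_euler('z',-c).apply(d),1),end='')
    print()
E
python3 - <<'E'
from h import *
rel([.4687,.1927,.30],81.45)
rel([.4687,.1927,.19],81.45)
E
```

```text
clk 0.15 tcp [ 0.2263 -0.5822  0.2261] yang -68.76 tilt [-0.001  0.001 -1.   ] F [ 0.4  0.3 -0.1] gap 1.002
shift [ 506.6 -634.5  -73.2] spin 0.520 after-spin shift [ 124.5 -802.4  -73.2]
clk 0.15 tcp [ 0.2263 -0.5822  0.2261] yang -68.76 tilt [-0.001  0.001 -1.   ] F [ 0.4  0.3 -0.1] gap 1.002
shift [ 506.7 -634.4   36.8] spin 0.520 after-spin shift [ 124.5 -802.3   36.8]
```

```bash
python3 -m handwheel '[[[1,0,0,-35,0.13],[1,0,0,-35,0.13],[1,0,0,0,0.13],[1,0,0,0,0.13],[1,7,-45,0,0],[1,7,-45,0,0],[1,7,-45,0,0],[1,7,-45,0,0],[1,7,-45,0,0],[1,7,-45,0,0]]]' && python3 -c "
from h import *
rel([.4687,.1927,.19],81.45)"
```

```text
clock: 1.15
tool_pos: [0.3082, -0.3199, 0.2966]
ee_rot: [0.0, 0.997, -0.075, -0.0]
wrist_force: [1.0, -0.1, -0.0]
finger_gap: 1.0
clk 1.15 tcp [ 0.3082 -0.3199  0.2966] yang -98.55 tilt [-0. -0. -1.] F [ 1.  -0.1 -0. ] gap 1.000
shift [  82.5 -530.8  106.6] spin -0.000 after-spin shift [  82.5 -530.8  106.6]
```

```bash
python3 -m handwheel '[[[1,7,-48,0,0],[1,7,-48,0,0],[1,7,-48,0,0],[1,7,-48,0,0],[1,8,-48,0,0],[1,8,-48,0,0],[1,8,-48,0,0],[1,8,-48,0,0],[1,8,-48,0,0],[1,8,-48,10,0]]]' && python3 -c "
from h import *
rel([.4687,.1927,.20],81.45)"
```

```text
clock: 2.15
tool_pos: [0.4556, 0.1437, 0.2876]
ee_rot: [-0.0, 0.997, -0.075, 0.001]
wrist_force: [1.0, -1.4, -0.3]
finger_gap: 1.0
clk 2.15 tcp [0.4556 0.1437 0.2876] yang -98.59 tilt [ 0.002  0.001 -1.   ] F [ 1.  -1.4 -0.3] gap 1.000
shift [  5.5 -50.4  87.7] spin -0.001 after-spin shift [  5.5 -50.4  87.7]
```

```bash
python3 -m handwheel '[[[1,3,-25,30,0],[1,2,-24,30,0],[1,0,0,28,0],[1,0,0,0,0]]]' && python3 -c "
from h import *
from cell import cams
rel([.4687,.1927,.081],81.45)
m=cams.camera_model('wrist');cv2.imwrite('pics/w1.png',cams.get_image('wrist'))
for y in(-.02,.02):
  for rr in(.164,.207):
    for t in(-.008,.008):
      a=np.radians(15); print(y,rr,t,proj(m,O(-rr*np.cos(a)-t*np.sin(a),y,rr*np.sin(a)-t*np.cos(a)))[0].round(1))
"
```

```text
clock: 2.55
tool_pos: [0.4646, 0.1886, 0.1953]
ee_rot: [0.001, 0.997, -0.074, -0.003]
wrist_force: [0.1, -0.7, -0.5]
finger_gap: 0.999
clk 2.55 tcp [0.4646 0.1886 0.1953] yang -98.46 tilt [-0.007 -0.002 -1.   ] F [ 0.1 -0.7 -0.5] gap 0.999
shift [  4.1  -5.1 114.2] spin 0.002 after-spin shift [  4.1  -5.1 114.2]
-0.02 0.164 -0.008 [337.7 166.9]
-0.02 0.164 0.008 [336.8 168.5]
-0.02 0.207 -0.008 [337.7 213.5]
-0.02 0.207 0.008 [336.7 212.3]
0.02 0.164 -0.008 [294.3 166.9]
0.02 0.164 0.008 [295.9 168.5]
0.02 0.207 -0.008 [294.4 213.5]
0.02 0.207 0.008 [296.  212.3]
```

View pics/w1.png

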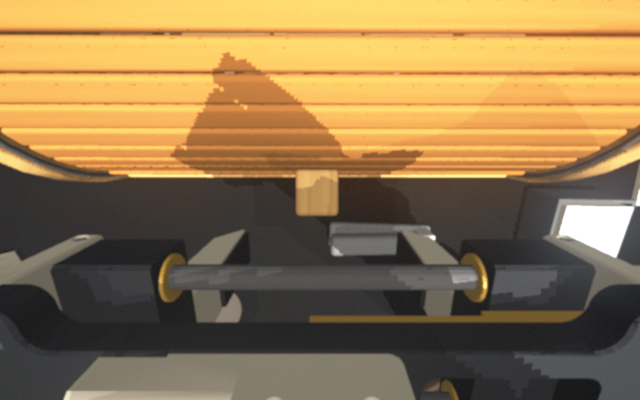

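```bash
python3 -m handwheel '[[[1,2,-2,30,0],[1,0,0,30,0],[1,0,0,30,0],[1,0,0,25,0],[1,0,0,0,0],[1,0,0,0,0]]]' 30 && python3 -c "
from h import *
rel([.4687,.1927,.081],81.45)"
```

```text
clock: 3.2
tool_pos: [0.4701, 0.1909, 0.0853]
ee_rot: [-0.0, 0.997, -0.075, 0.001]
wrist_force: [1.0, -0.9, 0.4]
finger_gap: 1.0
clk 3.20 tcp [0.4701 0.1909 0.0853] yang -98.60 tilt [ 0.001  0.    -1.   ] F [ 1.  -0.9  0.4] gap 1.000
shift [-1.7 -1.6  4.3] spin -0.001 after-spin shift [-1.7 -1.6  4.3]
```

```bash
python3 -m handwheel '[[[0,-2,-2,4,0],[-0.5,0,0,0,0],[-1,0,0,0,0],[-1,0,0,0,0],[-1,0,0,0,0]]]' 25 && python3 -c "
from h import *
rel([.4687,.1927,.081],81.45)
for d in range(0,86,5):
  a=np.radians(15+d); p=np.array([-.193*np.cos(a),.193*np.sin(a)])*1000
  if d: print(d,(p-q).round(1))
  q=p
"
```

```text
clock: 3.7
tool_pos: [0.4677, 0.1932, 0.08]
ee_rot: [-0.0, 0.997, -0.075, 0.0]
wrist_force: [0.9, -0.3, -0.2]
finger_gap: 0.617
clk 3.70 tcp [0.4677 0.1932 0.08  ] yang -98.56 tilt [ 0.  0. -1.] F [ 0.9 -0.3 -0.2] gap 0.617
shift [ 1.1  0.4 -1. ] spin -0.000 after-spin shift [ 1.1  0.4 -1. ]
5 [ 5.1 16.1]
10 [ 6.4 15.6]
15 [ 7.8 14.9]
20 [ 9.  14.2]
25 [10.2 13.4]
30 [11.4 12.4]
35 [12.4 11.4]
40 [13.4 10.2]
45 [14.2  9. ]
50 [14.9  7.8]
55 [15.6  6.4]
60 [16.1  5.1]
65 [16.4  3.6]
70 [16.7  2.2]
75 [16.8  0.7]
80 [16.8 -0.7]
85 [16.7 -2.2]
```

```bash
python3 -m handwheel '[[[-1,0,0,0,0],[-1,0,0,0,0],[-1,0,0,0,0],[-1,0,0,0,0],[-1,0,0,0,0]]]' 25
```

```text
clock: 4.2
tool_pos: [0.4676, 0.1935, 0.0797]
ee_rot: [-0.0, 0.997, -0.074, 0.0]
wrist_force: [0.7, 2.0, -1.1]
finger_gap: 0.433
```

```bash
python3 -m handwheel '[[[-1,5.1,0,-16.1,0],[-1,6.4,0,-15.6,0],[-1,7.8,0,-14.9,0],[-1,9,0,-14.2,0],[-1,10.2,0,-13.4,0],[-1,11.4,0,-12.4,0]]]' 25
```

```text
clock: 4.8
tool_pos: [0.5163, 0.1861, 0.1663]
ee_rot: [-0.0, 0.997, -0.074, -0.001]
wrist_force: [2.0, 4.6, -8.6]
finger_gap: 0.433
```

```bash
python3 -m handwheel '[[[-1,12.4,0,-11.4,0],[-1,13.4,0,-10.2,0],[-1,14.2,0,-9,0],[-1,14.9,0,-7.8,0],[-1,15.6,0,-6.4,0],[-1,16.1,0,-5.1,0],[-1,16.4,0,-3.6,0],[-1,16.7,0,-2.2,0],[-1,16.8,0,-0.7,0],[-1,0,0,0,0]]]' 25
python3 - <<'E'
from h import *
from cell import cams
cv2.imwrite('pics/top2.png',cams.get_image('top'));cv2.imwrite('pics/side2.png',cams.get_image('side'))
rel(O(-.193*0,0,.174),81.45)
E
```

```text
clock: 5.8
tool_pos: [0.6539, 0.1654, 0.2228]
ee_rot: [-0.001, 0.997, -0.075, 0.001]
wrist_force: [2.6, 1.5, 2.9]
finger_gap: 0.436
clk 5.90 tcp [0.6528 0.1656 0.2228] yang -98.57 tilt [ 0.002  0.    -1.   ] F [ 4.7  2.1 -0.5] gap 0.436
shift [ 0.3  0.5 -1.2] spin -0.000 after-spin shift [ 0.3  0.5 -1.2]
```

View pics/side2.png

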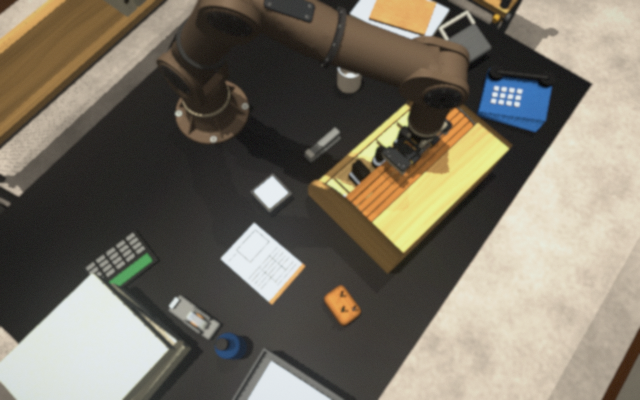

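View pics/top2.png

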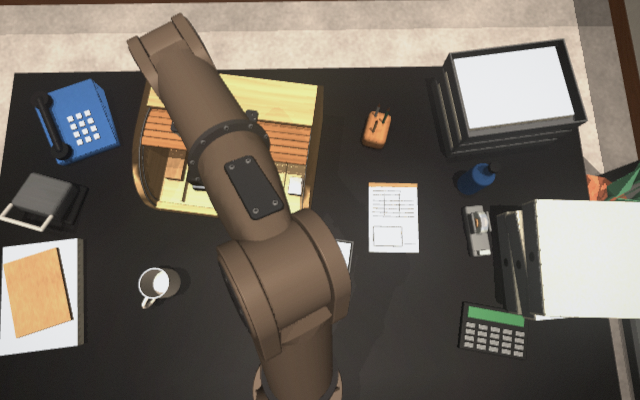

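```bash
python3 -m handwheel '[[[-1,15,0,1,0],[0.4,0,0,0,0],[0.4,0,0,0,0],[0.4,0,0,0,0],[0.4,0,0,-20,0],[1,0,0,-30,0],[1,-40,0,-30,0],[1,-48,0,0,0],[1,-48,0,0,0],[1,-48,0,0,0]]]' 25
python3 - <<'E'
from h import *
from cell import cams
rel(O(-.21,0,.25),81.45)
cv2.imwrite('pics/w3.png',cams.get_image('wrist'))
E
```

```text
clock: 6.9
tool_pos: [0.4821, 0.1906, 0.3016]
ee_rot: [0.0, 0.997, -0.075, 0.0]
wrist_force: [-0.2, 0.8, 1.1]
finger_gap: 0.997
clk 6.90 tcp [0.4821 0.1906 0.3016] yang -98.55 tilt [ 0.    -0.001 -1.   ] F [-0.2  0.8  1.1] gap 0.997
shift [-37.2  -0.1   1.6] spin 0.000 after-spin shift [-37.2  -0.1   1.6]
```

View pics/w3.png

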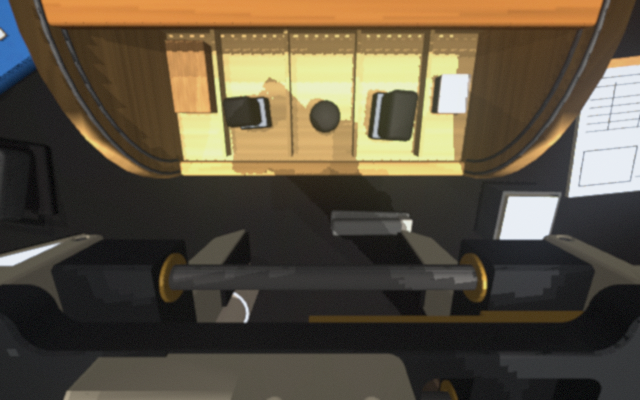

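```bash
python3 -m handwheel '[[[1,6,32,-0,0],[1,6,32,0,0],[1,0,32,0,0],[1,0,0,0,0],[1,0,0,0,0]]]'
python3 - <<'E'
from h import *
from cell import cams
np.set_printoptions(precision=4,suppress=True)
rel(O(-.085,-.095,.25),81.45)
m=cams.camera_model('wrist');i=cams.get_image('wrist');cv2.imwrite('pics/w4.png',i);print(m['position'],m['rotation'])
np.save('m4.npy',m,allow_pickle=True)
crop('pics/w4.png',220,20,220,180,3.5,'pics/w4c.png')
E
```

```text
clock: 7.45
tool_pos: [0.482, 0.0934, 0.3018]
ee_rot: [0.0, 0.997, -0.075, 0.0]
wrist_force: [0.5, 0.7, -1.0]
finger_gap: 1.0
clk 7.45 tcp [0.482  0.0934 0.3018] yang -98.64 tilt [ 0. -0. -1.] F [ 0.5  0.7 -1. ] gap 1.000
shift [73.5 -1.3  1.8] spin -0.002 after-spin shift [73.5 -1.2  1.8]
[0.5562 0.081  0.46  ] [-0.0918 -0.645   0.7511  0.1069]
```

View pics/w4c.png

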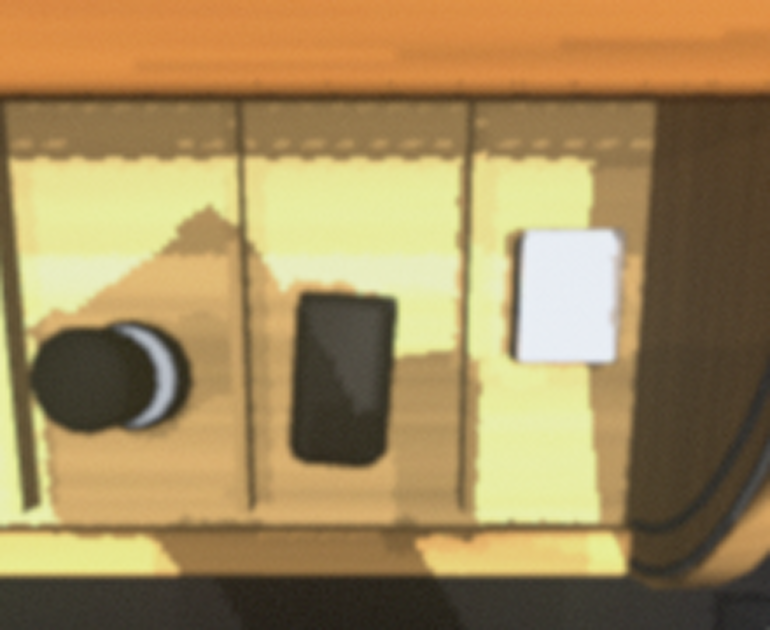

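Run:
```python
from h import *
np.set_printoptions(precision=4,suppress=True)
m=np.load('m4.npy',allow_pickle=True).item();i=cv2.imread('pics/w4.png')
g=i.max(2); k=(g<95).astype(np.uint8); k[:95]=0;k[158:]=0;k[:,:296]=0;k[:,340:]=0
c=max(cv2.findContours(k,0,2)[0],key=cv2.contourArea)
print(cv2.boundingRect(c),cv2.minAreaRect(c))
b=cv2.boxPoints(cv2.minAreaRect(c)); P=np.array([plane(m,p,.135) for p in b]);print(P,np.linalg.norm(np.diff(P,axis=0),axis=1))
C=P.mean(0); print('centre',C)
d=C-ax;print('org',d@xo,d@yo)
for j in range(2):
  e=P[j+1]-P[j];print('dir',np.degrees(np.arctan2(e[1],e[0])),np.linalg.norm(e))
Q=np.array([plane(m,p,.135) for p in uc([(302,293),(397,297),(387,466),(291,460)],220,20,3.5)]);print(Q.mean(0),[np.degrees(np.arctan2(*(Q[a]-Q[b])[1::-1])) for a,b in((1,0),(2,3),(0,3),(1,2))])
```

```text
(303, 104, 30, 49) ((317.35845947265625, 128.0476837158203), (27.34671974182129, 47.9815673828125), 3.1798300743103027)
[[0.5256 0.1094 0.135 ]
 [0.5771 0.0975 0.135 ]
 [0.5709 0.0677 0.135 ]
 [0.519  0.0782 0.135 ]] [0.0529 0.0304 0.0529]
centre [0.5481 0.0882 0.135 ]
org -0.09227570389137266 -0.0915313350734135
dir -13.071272636550649 0.052866287725498534
dir -101.70398261168155 0.03040551777645836
[0.5482 0.0875 0.135 ] [np.float64(-100.9762639797969), np.float64(-102.24174621077171), np.float64(-13.641237012961593), np.float64(-11.670557899052394)]
```

```bash
python3 - <<'E'
from h import *
rel([.548,.0878,.092],77.7)
from cell import r
print(r.read_state()['qpos'].round(2))
E
python3 -m handwheel '[[[0.3,25,-2,20,0.065],[0.3,25,0,20,0],[0.3,20,0,20,0],[0.3,0,0,0,0],[0.3,0,0,0,0]]]'
python3 - <<'E'
from h import *
rel([.548,.0878,.092],77.7)
E
```

```text
clk 7.50 tcp [0.482  0.0945 0.3018] yang -98.54 tilt [ 0.  0. -1.] F [-0.9  0.3  0.2] gap 0.998
shift [ 66.2  -3.1 209.8] spin 0.066 after-spin shift [ 65.9  -7.5 209.8]
[ 0.13  0.2  -0.51  1.74  0.1   1.23 -2.13]
clock: 8.0
tool_pos: [0.5508, 0.0841, 0.2413]
ee_rot: [-0.0, 0.994, -0.106, -0.001]
wrist_force: [0.1, 0.4, -0.3]
finger_gap: 0.659
clk 8.00 tcp [0.5508 0.0841 0.2413] yang -102.17 tilt [-0.002  0.001 -1.   ] F [ 0.1  0.4 -0.3] gap 0.659
shift [ -3.2  -3.  149.3] spin 0.002 after-spin shift [ -3.2  -2.9 149.3]
```

```bash
python3 -m handwheel '[[[0.3,-3,-3,30,0],[0.3,0,0,30,0],[0.3,0,0,30,0],[0.3,0,0,10,0],[0.3,0,0,0,0]]]' 20
python3 - <<'E'
from h import *
from cell import cams
rel([.548,.0878,.092],77.7)
cv2.imwrite('pics/w5.png',cams.get_image('wrist'));cv2.imwrite('pics/s5.png',cams.get_image('side'))
crop('pics/s5.png',300,80,220,200,3,'pics/s5c.png')
E
```

```text
clock: 8.5
tool_pos: [0.5482, 0.0868, 0.1416]
ee_rot: [0.0, 0.994, -0.106, -0.001]
wrist_force: [0.6, 0.3, 0.3]
finger_gap: 0.65
clk 8.50 tcp [0.5482 0.0868 0.1416] yang -102.21 tilt [-0.001 -0.    -1.   ] F [0.6 0.3 0.3] gap 0.650
shift [-0.3 -0.9 49.6] spin 0.002 after-spin shift [-0.3 -0.9 49.6]
```

View pics/w5.png

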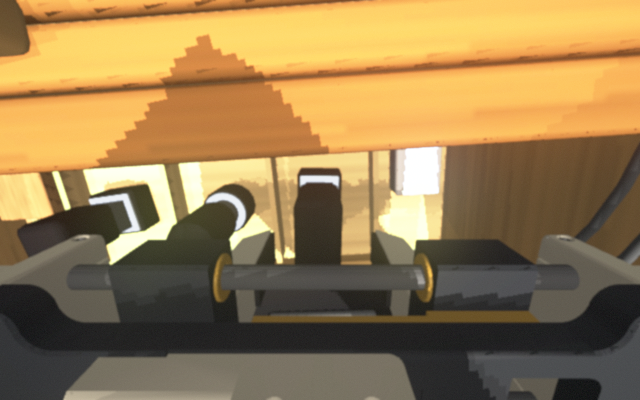

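View pics/s5c.png

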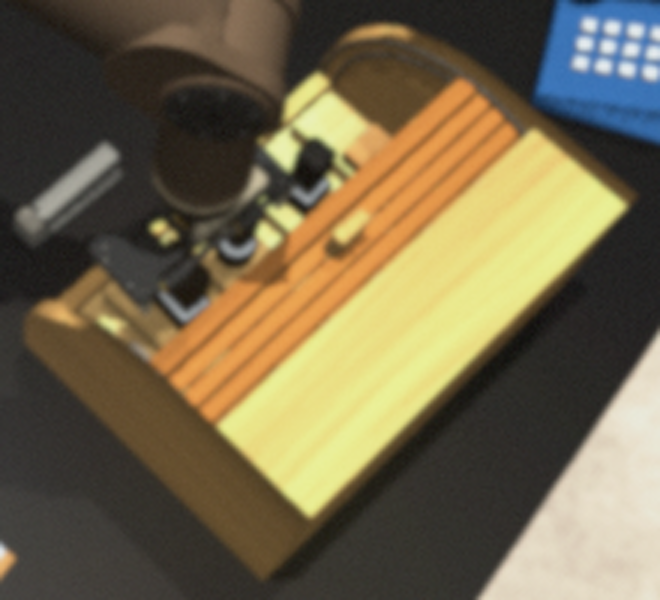

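```bash
python3 -m handwheel '[[[0.3,0,-1,18,0],[0.3,0,0,16,0],[0.3,0,0,14,0],[0.3,0,0,0,0],[-0.3,0,0,0,0],[-1,0,0,0,0],[-1,0,0,0,0],[-1,0,0,0,0],[-1,0,0,0,0]]]' 20
python3 - <<'E'
from h import *
rel([.548,.0878,.092],77.7)
E
```

```text
clock: 9.5
tool_pos: [0.5496, 0.0874, 0.0942]
ee_rot: [-0.0, 0.994, -0.107, 0.0]
wrist_force: [0.6, 0.3, 2.6]
finger_gap: 0.347
clk 9.50 tcp [0.5496 0.0874 0.0942] yang -102.28 tilt [ 0.001  0.    -1.   ] F [0.6 0.3 2.6] gap 0.347
shift [-1.7 -0.1  2.2] spin 0.000 after-spin shift [-1.7 -0.1  2.2]
```

```bash
python3 -m handwheel '[[[-1,0,0,0,0],[-1,0,0,-15,0],[-1,0,0,-30,0],[-1,0,0,-40,0],[-1,0,0,-45,0],[-1,0,0,-45,0],[-1,-10,0,-40,0],[-1,-45,0,0,0],[-1,-45,0,0,0],[-1,0,0,0,0]]]' 35
python3 - <<'E'
from h import *
from cell import cams
b=np.array([.4172,-.2729])
rel([.4172,-.2729,.30],-2)
cv2.imwrite('pics/s6.png',cams.get_image('side'));cv2.imwrite('pics/w6.png',cams.get_image('wrist'))
E
```

```text
clock: 10.5
tool_pos: [0.4458, 0.11, 0.3086]
ee_rot: [0.001, 0.994, -0.105, -0.001]
wrist_force: [0.7, -0.5, -1.7]
finger_gap: 0.348
clk 10.50 tcp [0.4458 0.11   0.3086] yang -102.03 tilt [-0.003 -0.002 -1.   ] F [ 0.7 -0.5 -1.7] gap 0.348
shift [ 51.8 380.4   9.3] spin 1.396 after-spin shift [383.7  15.2   9.3]
```

View pics/s6.png

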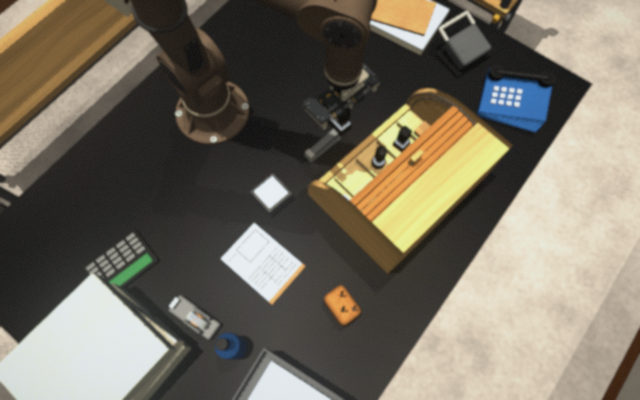

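View pics/w6.png

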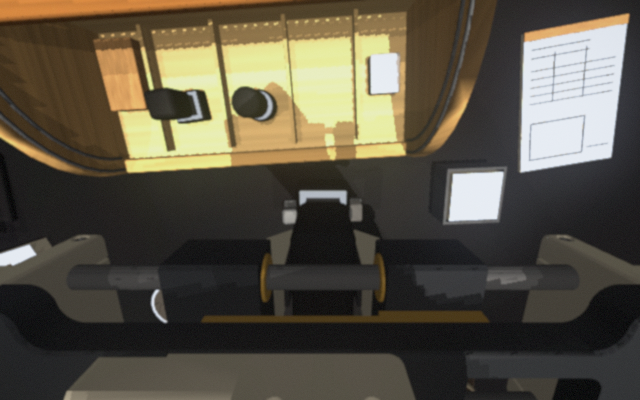

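```bash
python3 -m handwheel '[[[-1,0,20,0,-0.145],[-1,0,20,0,-0.145],[-1,0,0,0,-0.145],[-1,0,0,0,-0.145],[-1,0,0,0,-0.145],[-1,0,0,0,-0.145],[-1,0,0,0,-0.145],[-1,0,0,0,-0.145],[-1,0,0,0,-0.145],[-1,0,0,0,-0.145]]]' 35
python3 - <<'E'
from h import *
rel([.4173,-.2732,.30],-2.3)
E
```

```text
clock: 11.6
tool_pos: [0.4467, 0.0683, 0.3083]
ee_rot: [-0.0, 0.814, 0.581, -0.0]
wrist_force: [0.4, 0.2, -2.5]
finger_gap: 0.343
clk 11.60 tcp [0.4467 0.0683 0.3083] yang -18.93 tilt [-0.001  0.    -1.   ] F [ 0.4  0.2 -2.5] gap 0.343
shift [-332.5   82.9    8.2] spin -0.290 after-spin shift [-342.4  -15.7    8.2]
```

```bash
python3 -m handwheel '[[[-1,0,0,0,-0.145],[-1,0,0,0,-0.145],[-1,-45,-2,0,0],[-1,-45,-2,0,0],[-1,-45,-2,0,0],[-1,-45,-2,0,0],[-1,-45,-2,0,0],[-1,-45,-2,0,0],[-1,-45,-2,0,0],[-1,-45,-2,0,0]]]' 35
python3 -m handwheel '[[[-1,-40,0,0,0],[-1,-25,0,0,0],[-1,0,0,0,0],[-1,0,0,0,0]]]'
python3 - <<'E'
from h import *
from cell import cams
rel([.4173,-.2732,.30],-2.3)
m=cams.camera_model('wrist');np.save('m7.npy',m,allow_pickle=True)
cv2.imwrite('pics/w7.png',cams.get_image('wrist'))
E
```

```text
clock: 12.6
tool_pos: [0.4133, -0.293, 0.3082]
ee_rot: [-0.0, 0.723, 0.691, -0.0]
wrist_force: [0.4, -0.1, -2.1]
finger_gap: 0.346
clock: 13.0
tool_pos: [0.4106, -0.3559, 0.3077]
ee_rot: [-0.001, 0.724, 0.69, 0.0]
wrist_force: [-0.3, 0.7, -2.3]
finger_gap: 0.349
clk 13.00 tcp [ 0.4106 -0.3559  0.3077] yang -2.69 tilt [-0.001  0.001 -1.   ] F [-0.3  0.7 -2.3] gap 0.349
shift [82.9  2.8  7.8] spin -0.007 after-spin shift [82.9  3.4  7.8]
```

View pics/w7.png

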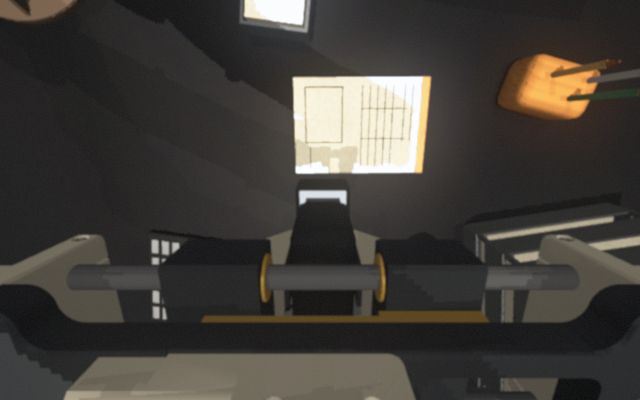

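Run:
```python
from h import *
crop('pics/w7.png',285,65,155,160,4,'pics/w7c.png')
```

View pics/w7c.png

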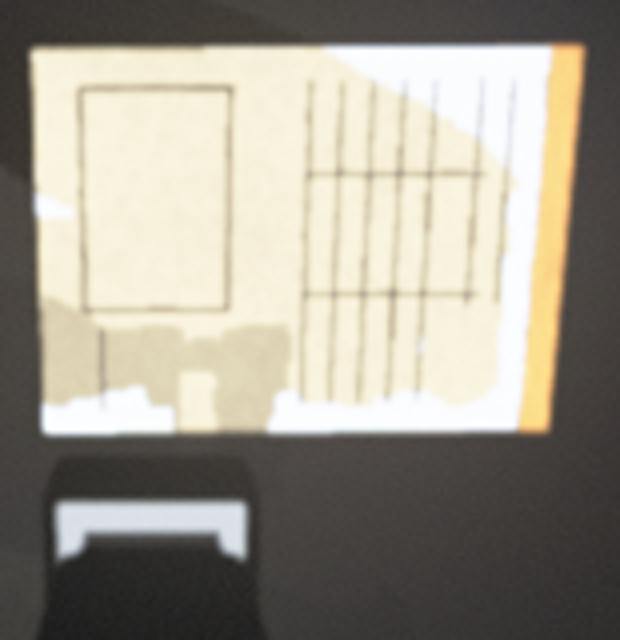

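Run:
```python
from h import *
np.set_printoptions(precision=4,suppress=True)
m=np.load('m7.npy',allow_pickle=True).item()
P=np.array([plane(m,p,.008) for p in uc([(80,88),(232,88),(228,310),(86,310)],285,65,4)]);print(P,P.mean(0))
for a,b in((1,0),(2,3),(0,3),(1,2)): print(np.degrees(np.arctan2(*(P[a]-P[b])[1::-1])),np.linalg.norm(P[a]-P[b]))
Q=np.array([plane(m,p,.008) for p in uc([(30,45),(585,45),(550,434),(42,434)],285,65,4)]);print(Q)
for a,b in((1,0),(2,3),(0,3),(1,2)): print(np.degrees(np.arctan2(*(Q[a]-Q[b])[1::-1])),np.linalg.norm(Q[a]-Q[b]))
F=np.array([plane(m,p,.2435) for p in uc([(52,460),(253,460)],285,65,4)]);print(F,F.mean(0))
print(F.mean(0)-[.4106,-.3559,.3077])
```

```text
[[ 0.3884 -0.2301  0.008 ]
 [ 0.4469 -0.2329  0.008 ]
 [ 0.443  -0.3167  0.008 ]
 [ 0.3853 -0.314   0.008 ]] [ 0.4159 -0.2734  0.008 ]
-2.7597373902327647 0.05859415417116669
-2.746981594515954 0.057731164424655645
87.88159933689752 0.08395537940069897
87.2926444729524 0.08393730229604589
[[ 0.3703 -0.2139  0.008 ]
 [ 0.5818 -0.2241  0.008 ]
 [ 0.5763 -0.3742  0.008 ]
 [ 0.3636 -0.364   0.008 ]]
-2.762056774217389 0.21175448312979353
-2.7392306499729755 0.21296942306768726
87.41699317462255 0.15023471195404542
87.88067346230952 0.1501585810144734
[[ 0.3912 -0.3274  0.2435]
 [ 0.4324 -0.3293  0.2435]] [ 0.4118 -0.3283  0.2435]
[ 0.0012  0.0276 -0.0642]
```

```bash
python3 -m handwheel '[[[-1,28,1.5,0,0],[-1,28,1.5,0,0],[-1,29,1.5,30,0],[-1,0,0,45,0],[-1,0,0,45,0],[-1,0,0,45,0],[-1,0,0,30,0],[-1,0,0,15,0],[-1,0,0,0,0],[-1,0,0,0,0]]]'
python3 - <<'E'
from h import *
from cell import cams
rel([.4155,-.2707,.0722],-2.6)
m=cams.camera_model('wrist');np.save('m8.npy',m,allow_pickle=True)
cv2.imwrite('pics/w8.png',cams.get_image('wrist'))
E
```

```text
clock: 14.05
tool_pos: [0.4197, -0.2696, 0.0993]
ee_rot: [0.0, 0.722, 0.691, 0.0]
wrist_force: [1.0, 0.2, -1.8]
finger_gap: 0.345
clk 14.05 tcp [ 0.4197 -0.2696  0.0993] yang -2.51 tilt [ 0.  0. -1.] F [ 1.   0.2 -1.8] gap 0.345
shift [-1.3 -4.2 27.1] spin 0.002 after-spin shift [-1.3 -4.2 27.1]
```

View pics/w8.png

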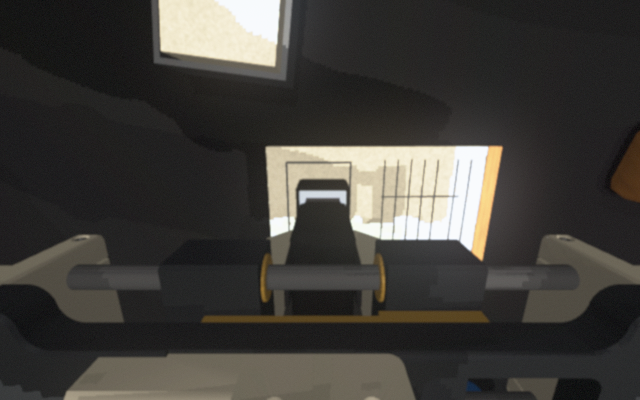

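```bash
python3 -m handwheel '[[[-1,-1,-4,8,0],[-1,0,0,8,0],[-1,0,0,5,0],[-1,0,0,0,0],[-1,0,0,0,0],[-1,0,0,0,0]]]'
python3 - <<'E'
from h import *
from cell import cams
rel([.4155,-.2707,.0722],-2.6)
m=cams.camera_model('wrist');np.save('m9.npy',m,allow_pickle=True)
cv2.imwrite('pics/w9.png',cams.get_image('wrist'))
crop('pics/w9.png',255,135,140,110,5.5,'pics/w9c.png')
E
```

```text
clock: 14.7
tool_pos: [0.4153, -0.2711, 0.0779]
ee_rot: [0.0, 0.723, 0.691, 0.0]
wrist_force: [0.5, -0.7, -2.8]
finger_gap: 0.347
clk 14.70 tcp [ 0.4153 -0.2711  0.0779] yang -2.58 tilt [ 0. -0. -1.] F [ 0.5 -0.7 -2.8] gap 0.347
shift [0.4 0.2 5.7] spin 0.000 after-spin shift [0.4 0.2 5.7]
```

View pics/w9c.png

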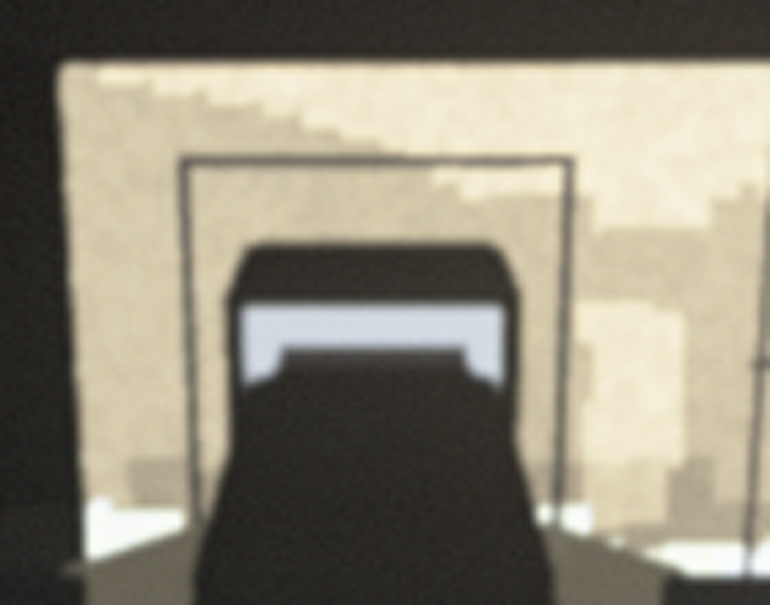

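```bash
python3 - <<'E'
from h import *
m=np.load('m9.npy',allow_pickle=True).item()
for z in(.0137,):
  F=plane(m,uc([(374,243)],255,135,5.5)[0],z);print(F)
print(plane(m,uc([(376,159)],255,135,5.5)[0],.008))
E
python3 -m handwheel '[[[-1,0,0,4,0],[-1,0,0,3,0],[-1,0,0,3,0],[-1,0,0,0,0]]]' 40
```

```text
[ 0.41635966 -0.24291643  0.0137    ]
[ 0.41719978 -0.23125605  0.008     ]
clock: 15.15
tool_pos: [0.4153, -0.2711, 0.0677]
ee_rot: [0.0, 0.723, 0.691, 0.0]
wrist_force: [0.1, 1.1, 3.6]
finger_gap: 0.345
```

```bash
python3 -m handwheel '[[[-1,0,0,3,0],[-1,0,0,3,0],[-1,0,0,2,0],[-1,0,0,0,0]]]' 40
python3 - <<'E'
from h import *
from cell import cams
rel([.4155,-.2707,.0602],-2.6)
E
```

```text
clock: 15.55
tool_pos: [0.4153, -0.2712, 0.0602]
ee_rot: [0.0, 0.723, 0.691, -0.0]
wrist_force: [-1.7, 0.9, 9.6]
finger_gap: 0.348
clk 15.55 tcp [ 0.4153 -0.2712  0.0602] yang -2.58 tilt [ 0.001 -0.001 -1.   ] F [-1.7  0.9  9.6] gap 0.348
shift [0.5 0.2 0. ] spin 0.000 after-spin shift [0.5 0.2 0. ]
```

```bash
python3 -m handwheel '[[[-1,0,0,1,0],[-1,0,0,0.5,0],[-1,0,0,0,0],[-1,0,0,0,0]]]' 40
python3 - <<'E'
from h import *
from cell import cams
rel([.4155,-.2707,.0602],-2.6)
cv2.imwrite('pics/w10.png',cams.get_image('wrist'))
crop('pics/w10.png',255,135,140,110,5.5,'pics/w10c.png')
E
```

```text
clock: 15.95
tool_pos: [0.4153, -0.2712, 0.06]
ee_rot: [0.001, 0.723, 0.691, -0.0]
wrist_force: [-6.9, 3.5, 30.5]
finger_gap: 0.343
clk 15.95 tcp [ 0.4153 -0.2712  0.06  ] yang -2.58 tilt [ 0.001 -0.001 -1.   ] F [-6.9  3.5 30.5] gap 0.343
shift [ 0.5  0.1 -0.2] spin 0.000 after-spin shift [ 0.5  0.1 -0.2]
```

View pics/w10c.png

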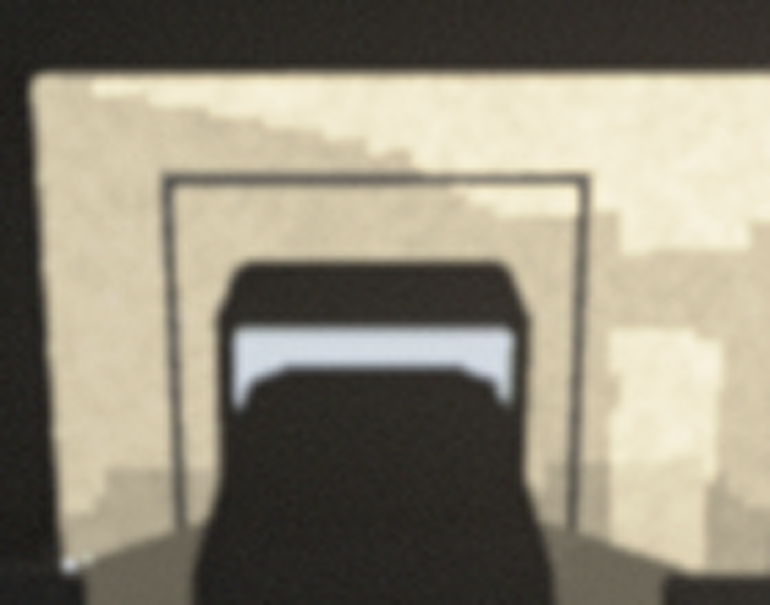

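```bash
python3 -m handwheel '[[[-1,0,0,-4,0],[-1,0,0,-6,0],[-1,0,0,-10,0],[-1,0,0,-25,0],[-1,0,0,-40,0],[-1,0,0,-45,0],[-1,0,0,-45,0],[-1,0,0,-45,0],[-1,0,0,-25,0],[-1,0,0,0,0]]]' 35
python3 -m handwheel '[[[-1,45,0,0,0],[-1,45,0,0,0],[-1,45,0,0,0],[-1,45,0,0,0.145],[-1,45,0,0,0.145],[-1,45,0,0,0.145],[-1,30,0,0,0.145],[-1,0,0,0,0.145],[-1,0,0,0,0.145],[-1,0,0,0,0.145]]]'
python3 - <<'E'
from h import *
from cell import cams
rel([.5496,.0874,.0942],-102.3)
cv2.imwrite('pics/s11.png',cams.get_image('side'))
crop('pics/s11.png',210,215,110,95,6,'pics/s11c.png')
E
```

```text
clock: 17.0
tool_pos: [0.4164, -0.2715, 0.307]
ee_rot: [0.003, 0.723, 0.691, 0.001]
wrist_force: [0.2, 1.1, -2.5]
finger_gap: 0.347
clock: 18.0
tool_pos: [0.4533, 0.007, 0.3016]
ee_rot: [-0.0, 0.961, 0.276, -0.002]
wrist_force: [-0.1, 0.7, -2.9]
finger_gap: 0.348
clk 18.00 tcp [0.4533 0.007  0.3016] yang -57.92 tilt [-0.003  0.    -1.   ] F [-0.1  0.7 -2.9] gap 0.348
shift [124.9 -16.6 207.1] spin 0.774 after-spin shift [ 77.6 -99.2 207.1]
```

View pics/s11c.png

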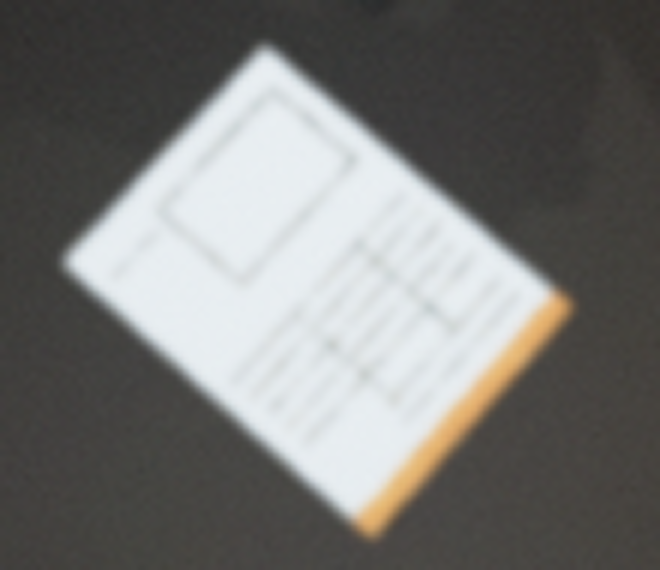

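```bash
python3 -m handwheel '[[[-1,0,0,0,0.145],[-1,0,0,0,0.145],[-1,0,0,0,0.145],[-1,0,0,0,0.145],[-1,0,0,0,0.145],[-1,0,-33,0,0.05],[-1,0,-33,0,0],[-1,0,-33,0,0],[-1,0,0,0,0],[-1,0,0,0,0]]]'
python3 - <<'E'
from h import *
from cell import cams
rel([.5496,.0874,.0942],-102.3)
m=cams.camera_model('wrist');np.save('m12.npy',m,allow_pickle=True)
cv2.imwrite('pics/w12.png',cams.get_image('wrist'))
E
```

```text
clock: 19.05
tool_pos: [0.4726, 0.1042, 0.302]
ee_rot: [0.0, 0.995, -0.103, -0.001]
wrist_force: [-0.5, -0.3, -1.8]
finger_gap: 0.345
clk 19.05 tcp [0.4726 0.1042 0.302 ] yang -101.81 tilt [-0.002 -0.    -1.   ] F [-0.5 -0.3 -1.8] gap 0.345
shift [ 79.2   0.5 207.7] spin 0.009 after-spin shift [ 7.920e+01 -2.000e-01  2.077e+02]
```

View pics/w12.png

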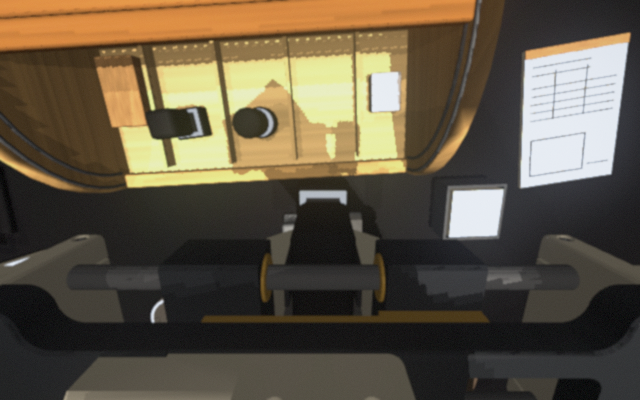

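```bash
python3 -m handwheel '[[[-1,27,0,0,0.008],[-1,27,0,0,0],[-1,25,0,0,0],[-1,0,0,25,0],[-1,0,0,35,0],[-1,0,0,35,0],[-1,0,0,20,0],[-1,0,0,0,0],[-1,0,0,0,0]]]'
python3 - <<'E'
from h import *
from cell import cams
rel([.5496,.0874,.0942],-102.3)
E
```

```text
clock: 20.0
tool_pos: [0.5506, 0.086, 0.1885]
ee_rot: [0.0, 0.994, -0.109, -0.0]
wrist_force: [-0.1, 0.5, -1.6]
finger_gap: 0.346
clk 20.00 tcp [0.5506 0.086  0.1885] yang -102.54 tilt [-0. -0. -1.] F [-0.1  0.5 -1.6] gap 0.346
shift [-1.2 -1.2 94.3] spin -0.004 after-spin shift [-1.2 -1.2 94.3]
```

```bash
python3 -m handwheel '[[[-1,-1,-1,25,0],[-1,0,0,25,0],[-1,0,0,20,0],[-1,0,0,12,0],[-1,0,0,7,0],[-1,0,0,0,0],[-1,0,0,0,0]]]'
python3 - <<'E'
from h import *
from cell import cams
rel([.5496,.0874,.0942],-102.3)
E
```

```text
clock: 20.7
tool_pos: [0.5505, 0.0884, 0.1002]
ee_rot: [-0.0, 0.994, -0.109, 0.001]
wrist_force: [0.6, -0.3, -2.3]
finger_gap: 0.348
clk 20.70 tcp [0.5505 0.0884 0.1002] yang -102.50 tilt [ 0.001  0.    -1.   ] F [ 0.6 -0.3 -2.3] gap 0.348
shift [-0.7  1.2  6. ] spin -0.003 after-spin shift [-0.7  1.2  6. ]
```

```bash
python3 -m handwheel '[[[-1,-1,1,3,0],[-1,0,0,2,0],[-1,0,0,1,0],[-1,0,0,0,0],[-1,0,0,0,0]]]'
```

```text
clock: 21.2
tool_pos: [0.5489, 0.0874, 0.0936]
ee_rot: [0.0, 0.994, -0.109, 0.0]
wrist_force: [0.0, -1.2, 3.5]
finger_gap: 0.348
```

```bash
python3 -m handwheel '[[[-1,0,0,-0.5,0],[-1,0,0,0,0],[0,0,0,0,0],[0.2,0,0,0,0],[0.3,0,0,0,0],[0.3,0,0,0,0],[0.3,0,0,0,0],[0.3,0,0,0,0]]]'
```

```text
clock: 22.0
tool_pos: [0.5486, 0.0875, 0.0937]
ee_rot: [0.0, 0.994, -0.109, -0.0]
wrist_force: [0.2, 0.3, 0.9]
finger_gap: 0.649
```

```bash
python3 -m handwheel '[[[0.3,0,0,-15,0],[0.3,0,0,-30,0],[0.3,0,0,-45,0],[0.3,0,0,-45,0],[0.3,0,0,-45,0],[0.3,-40,0,-20,0],[0.3,-40,0,0,0],[0.3,0,0,0,0]]]'
python3 - <<'E'
from h import *
from cell import cams,r
m=cams.camera_model('wrist')
cv2.imwrite('pics/w13.png',cams.get_image('wrist'));cv2.imwrite('pics/s13.png',cams.get_image('side'))
print(r.read_state()['tool_pos'])
E
```

```text
clock: 22.8
tool_pos: [0.4665, 0.1066, 0.2947]
ee_rot: [0.0, 0.994, -0.107, 0.0]
wrist_force: [0.2, 0.1, -0.7]
finger_gap: 0.649
[0.47014859 0.10474277 0.29415253]
```

View pics/w13.png

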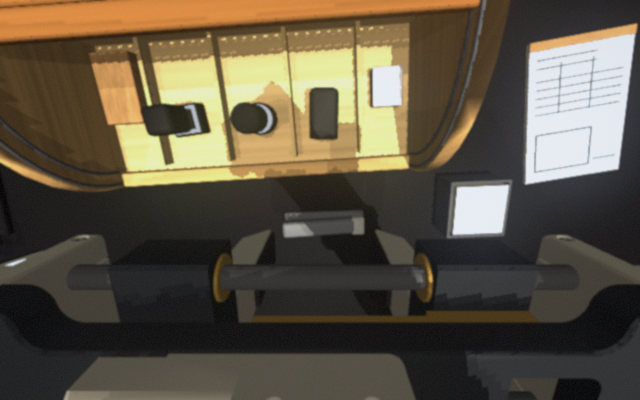

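View pics/s13.png

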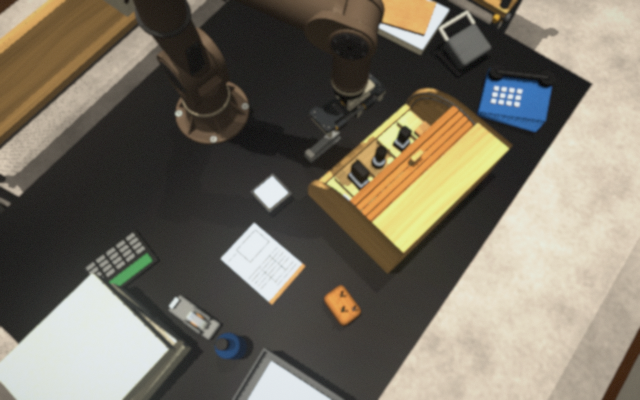

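```bash
python3 -c "
from cell import hand_in
print(hand_in())"
```

```text
the job is handed in; nothing more can be done
None
```

I handed the job in at about 23 s: the roll-top is open, the form is stamped, and the oblong stamp is back in its bay.

- **Roll-top:** I pinched the pull and followed its circle to the open stop, then let go. It was still open in every later picture.
- **Stamping:** I set the stamp in the framed box, within about 2 mm of centre and square to it to well under a degree. The cap went down about 12 mm to a hard stop, where the wrist force rose to 30 N. The pictures show no visible imprint, so the evidence for the stamping is that travel and force.
- **Return:** I set the stamp back in the bay on the robot's right, touching the floor with only a few newtons, and released it.

In the last pictures the stamp stands upright in its bay. The roll-top is open, the round and square stamps are standing, and the other things look unmoved. The gripper is clear and empty. None of my checks failed or disagreed.

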